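# Close the arch-setting jig: lower its cover, swing the bar into its catch

## Robot

A 6-joint arm with a two-finger parallel gripper is mounted at the origin on the work surface. World frame = base frame: x ahead of the robot, y to its left, z up, the work surface at z = 0. Lengths are in m, angles in rad, forces in N, time in s.
With the tool pointing down it reaches from about 0.3 to 0.875 m from the base axis. Payload 6.4 kg.
Tool frame: the origin (TCP) lies midway between the tips of the shut fingers; the grasp point (between the pads) lies 19 mm behind it; z points along the fingers, y is the line along which they close (so a half turn about z gives the same grasp; the last joint's range is limited). The gripper opens to 85 mm and grips with 20 to 120 N. Pads are 22 mm wide; open, the fingers measure 114 mm over their backs; the gripper's body (76 mm by 85 mm) begins 54 mm behind the grasp point. The pads swing forward as they close: fully open they stand 13 mm farther back than shut.
Start: joints at [-1.335, 0.181, 1.607, -0, 1.354, -0.206], TCP at [0.246, -0.52, 0.231] pointing down, gripper open.
Joint ranges: [-2.99, 2.99], [-0.89, 2.07], [0.3, 2.58], [-1.14, 4.28], [0, 2.63], [-3.12, 3.12]. Speed limits (rad/s): [2.57, 2.57, 3.01, 3.14, 3.14, 3.14].

## Interface

Orientations are given as a unit quaternion [w, x, y, z].
In Python, from bench import ctrl, vision, workorder gives the robot as it stands. The module is installed in compiled form; this text tells all that it offers.
- The arm moves only by the tool servo_tool, never from a script. Its argument "steps" is a list of rows, each an object of numbers: "dx", "dy", "dz": the shift along the world's x, y, z as a fraction of full scale; "wx", "wy", "wz": the turn, a rotation vector about the world's x, y, z as a fraction of full scale. A call has exactly 5 rows; each row is the pose to reach, as a shift and turn from the pose commanded when the call began, turning the shorter way round; what a row does not reach only later rows make up. Full scale, the value 1, is 100 mm for a shift and pi rad for a turn. A row lasts 1/12 s, in which the tool goes at most 41.7 mm and 7.16 degrees, less where a joint would pass 70% of its speed; a pose out of reach is approached as far as the arm can. A call with a number of a shift or a turn outside -1 to 1 is refused whole. A call with a gripper value outside its range is refused whole. "jaw" is the opening, from 0 (shut) to 1 (fully open), set as the call begins (left out, the last holds). The fingers move at their own pace and stop on an object; the grip force is fixed at half the most. Time passes only in rows, so rows that repeat a pose let the fingers close, or fill a call up. It gives the time, the measured TCP pose, the force, the opening and the grip force at its end, in the units of the state.
- ctrl.get_obs(): the state, without advancing time (a new reading comes with each control period).
- vision.camera(name): name is "scene" or "top" or "wrist"; returns a dict with "frame" (400x640x3 uint8, red, green, blue), "vfov" (degrees; the focal length in pixels is half the picture's height over the tangent of half this angle, whatever the lens; pixels are square), "cx", "cy" (the principal point, pixels), "camera_from_world" (4x4, takes a point from world to camera coordinates). Camera axes: x right, y up, looking along -z (the intrinsics and any distortion apply to the point x, -y, -z); pixel columns grow to the right and rows downward; lengths in m; the calibration is good to about 2 mm. A picture is of the moment at which its call begins. There is no depth.
- workorder.hand_in(): hands the job in; it is judged then, once.
The state is a dict: "time_s": time; "q": joint angles; "dq": joint speeds; "joint_efforts": joint torques, N m; "eef_pos": TCP position; "eef_rot": TCP orientation; "wrist_force": force on the tool from outside, world axes, zero at the start; "torque": the same for the moment, N m; "opening": opening from 0.0 (shut) to 1.0 (fully open); "grasp_force": force on a finger pad.
Only numpy, scipy, OpenCV 4.12 (cv2) and the standard library are available. Lean on these libraries where they do the work, as an engineer would, in place of code of your own. Each camera call takes 0.05 s, during which the arm holds its last target. There are 200 camera calls.

## Task

Close the wooden setting jig over the glued arch: lower its hinged plywood cover gently all the way down onto its stops, without letting it slam or bearing down hard on it, and then, with the cover down, swing the steel bar across it until it rests fully home in its catch. Leave the arch in the jig and everything else on the bench where it stands.

Things in the scene. Friction and masses are not known exactly. Their poses are not given: they have to be found in the camera images.
- press: Jig fixed to the bench: dark wooden bed 220 x 270 x 45 mm (x, y, z), two stop rails, hinge at its +y side, pivot post and catch at its -y side. Origin: centre of the bed's underside, at bench level; z up. x runs along the hinge, y from the cover's free edge to its hinge. Turned up to 0.22 rad from the world axes. Carries cover and bar; never bear on any of it with over 60 N.
- cover (a joint): Plywood cover, 160 mm along the hinge, 210 mm hinge to free edge, 18 mm thick, about 0.4 kg. Angle, rad: 0 = down on its rubber stops (underside 75, top 93 mm above the bench), pi/2 upright, most 1.75; starts 1.0 to 1.45. Stiff hinge (0.75 N m): it stays where left and must be pushed all the way, 1 to 8 N near its edge. No faster than 1.2 rad/s in the last 0.2 rad.
- cover_hinge (a point): On the hinge axis, middle of the hinged edge of the cover's underside; in the jig's frame (0, 100, 75) mm. The raised cover's outer face (its top when down) looks to the jig's +y side: push it from there, towards -y and down. On that face a steel grab handle: bar 90 mm long, 10 mm thick, parallel to the hinge, 75 mm from it, axis 32 mm off the face.
- cover_edge (a point): Middle of the cover's free edge, on the outer (top) face; 210 mm from the hinge along the cover and 18 mm off its underside.
- swingbar (a joint): Steel swing bar on a vertical pivot, 205 mm long, 8 mm thick. Angle, rad: 0 = home in the catch, along the jig's +x over the cover's free edge; grows clockwise from above; pi/2 = sticking out along the jig's -y; most 1.9; starts 1.05 to 1.5. Light friction (0.08 N m), stays where left. Until the cover is below 0.15 rad keep the bar above 0.6 rad: it would block the cover.
- bar_pivot (a point): On the bar's pivot axis at its lower edge; in the jig's frame (-95, -100, 97) mm. The bar's lower edge is 97 mm, its upper edge 119 mm above the bench, 4 mm over the lowered cover. Push the bar on its outer side, first towards the jig's +x and finally towards +y.
- bar_post (a point): Top of the upright round thumb post on the bar, 12 mm diameter, 130 mm from the pivot; its top is 132 mm and its foot 115 mm above the bench. Handy for pushing the bar.
- catch (a point): Top centre of the steel catch, a bracket 30 x 30 mm open towards the jig's -y, in which the bar's last 20 mm end up; in the jig's frame (100, -100, 130) mm.
- blank: Glued wooden arch, a flat U about 80 x 115 x 24 mm, lying loose on the jig's bed between the rails; the lowered cover clears it by 6 mm. Origin at its underside, middle of the U's centre of curvature. Must stay there.
- form_a: Bystander: standing wooden arch about 115 x 50 mm, 195 mm tall with its black loop; origin under its middle. On the jig's -y side, past the bar.
- form_b: Bystander: a like standing arch, on the jig's +y side, behind the raised cover.
- form_c: Bystander: a like standing arch, between the robot and the jig.
- mallet: Bystander: hammer about 250 mm long lying at the near right of the bench.
- brush: Bystander: brush lying at the near left of the bench.

How it is judged:
On the way, in this order (a step that is already met when the one before it is completed fails the run):
1. the cover is down on its stops while the bar is still swung out (value of joint cover below 0.05 rad and value of joint swingbar above 0.6 rad), for 0.2 s.
2. the bar is home in its catch over the lowered cover (value of joint cover below 0.05 rad and value of joint swingbar below 0.06 rad), for 0.2 s.
At the end, for the whole second after the job is handed in: The cover is down on its stops (below 0.05 rad), the bar is home in its catch (below 0.06 rad), both at rest (all of step 2 and velocity of joint cover between -0.05 and 0.05 rad/s and velocity of joint swingbar between -0.05 and 0.05 rad/s); the robot touches nothing.
It fails at once if the cover slams: faster than 1.2 rad/s within the last 0.2 rad (value of joint cover below 0.2 rad and velocity of joint cover below -1.2 rad/s).
It fails at once if the robot bears on the jig, cover or bar with more than 60 N (contact force between any of the fingers, the arm and press above 60 N).
It fails at once if the bar is swung in before the cover is down (value of joint cover above 0.15 rad and value of joint swingbar below 0.6 rad).
It fails at once if the arch in the jig is shifted by more than 20 mm (distance of blank from where it was at the start of the episode above 0.02 m).
It fails at once if something else on the bench is shifted by more than 30 mm (distance of any of form_a, form_b, form_c, mallet, brush from where it was at the start of the episode above 0.03 m).
It also fails if it takes over 64 s, if anything falls off the work surface, if the arm or the gripper's body presses on something with over 40 N, if the wrist force passes 120 N, or if a joint passes its speed limit or range.

## Working session

There is one attempt and no reset: what is moved stays moved. The work goes in short steps, Python scripts to look and compute and a tool call to move; the robot and the scene stay as the last step left them, time stands still between calls to the robot, and variables do not carry over. Pictures are saved under pics/ and viewed, at most 10 in all, crops included, and the job is handed in when it is done.

Besides the shell and the picture viewer there is one more tool, called after "Call:" by a JSON object that holds its "fn" and its "kwargs". servo_tool: Moves the arm, as the interface text tells. Its arguments: {"type":"object","properties":{"steps":{"type":"array","items":{"type":"object","properties":{"dx":{"type":"number"},"dy":{"type":"number"},"dz":{"type":"number"},"wx":{"type":"number"},"wy":{"type":"number"},"wz":{"type":"number"}}}},"jaw":{"type":"number"}},"required":["steps"]}

```bash
mkdir -p pics; cat > h.py <<'E'
from bench import ctrl, vision, workorder
import numpy as np, cv2
def cam(n):
    c=vision.camera(n); c['f']=200/np.tan(np.radians(c['vfov'])/2); c['T']=np.array(c['camera_from_world']); return c
def proj(c,P):
    P=np.atleast_2d(P); q=P@c['T'][:3,:3].T+c['T'][:3,3]
    return np.c_[c['cx']+c['f']*q[:,0]/-q[:,2], c['cy']-c['f']*q[:,1]/-q[:,2]]
def atz(c,u,v,z):
    R,t=c['T'][:3,:3],c['T'][:3,3]; o=-R.T@t
    d=R.T@np.array([(u-c['cx'])/c['f'],-(v-c['cy'])/c['f'],-1]); return o+d*(z-o[2])/d[2]
E
python3 - <<'E'
from h import *
import pickle
for n in('scene','top'):
    c=cam(n); print({k:c[k] for k in c if k not in('frame','camera_from_world')}, c.keys())
    cv2.imwrite(f'pics/{n}0.png',cv2.cvtColor(c['frame'],4)); pickle.dump(c,open(n+'.pkl','wb'))
print(ctrl.get_obs())
E
```

```text
{'vfov': 55.02966188001371, 'cx': 314.4492653265963, 'cy': 199.5203949956151, 'f': np.float64(383.9537370297445), 'T': array([[-0.7547888 ,  0.65568183,  0.0193703 ,  0.42986914],
       [-0.44528161, -0.53382305,  0.71885829,  0.12790183],
       [ 0.48168263,  0.53396094,  0.69488672, -1.65067545],
       [ 0.        ,  0.        ,  0.        ,  1.        ]])} dict_keys(['frame', 'vfov', 'cx', 'cy', 'camera_from_world', 'f', 'T'])
{'vfov': 46.72090369616626, 'cx': 316.07176029086963, 'cy': 194.8198351276946, 'f': np.float64(463.049373002369), 'T': array([[-2.66859200e-02, -9.99630084e-01, -5.24940254e-03,
        -2.55833371e-02],
       [ 9.85073618e-01, -2.71899082e-02,  1.69972573e-01,
        -5.26909251e-01],
       [-1.70052428e-01, -6.35173476e-04,  9.85434812e-01,
        -1.58957770e+00],
       [ 0.00000000e+00,  0.00000000e+00,  0.00000000e+00,
         1.00000000e+00]])} dict_keys(['frame', 'vfov', 'cx', 'cy', 'camera_from_world', 'f', 'T'])
{'time_s': 0.1, 'q': array([-1.33531765e+00,  1.81490304e-01,  1.60789031e+00, -3.57080035e-06,
        1.35380691e+00, -2.06295097e-01]), 'dq': array([-0.00055323, -0.00259125, -0.00200201, -0.00213824,  0.00126611,
       -0.00073109]), 'joint_efforts': array([ 2.35923808e-04, -4.45876980e+01, -3.52235878e+01, -3.44085147e-04,
        4.13228525e-03, -1.23991899e-06]), 'eef_pos': array([ 0.24573774, -0.51930032,  0.23046956]), 'eef_rot': array([-7.97324668e-04,  9.75703126e-01,  2.19095356e-01, -1.33786314e-05]), 'wrist_force': array([0.05182094, 0.15149142, 0.61579031]), 'torque': array([-0.01127243, -0.01702   ,  0.00251998]), 'grasp_force': 0.0, 'opening': 0.997169341818105}
```

View pics/scene0.png

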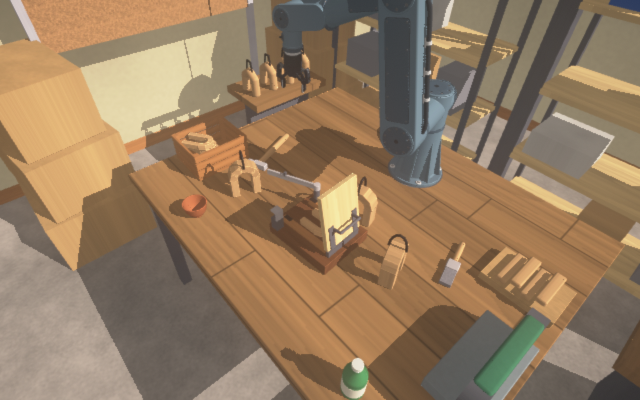

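View pics/top0.png

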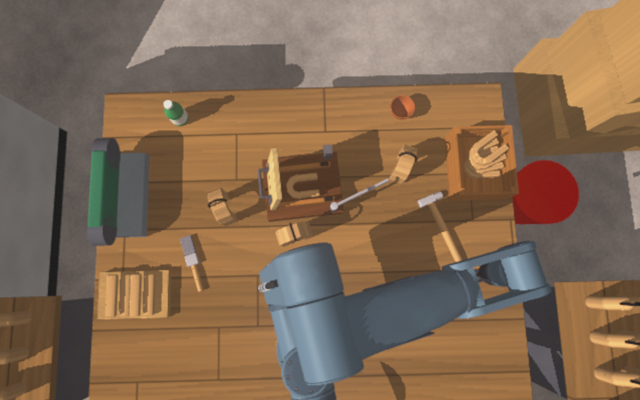

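The top view shows the jig around (300,185), the cover raised at (273,180), the bar from pivot (333,206) to tip ~(400,175), the forms at (220,205), (290,233) and (405,163), and the catch at (328,152). I'll enlarge both views to get exact pixels.

```bash
python3 - <<'E'
import cv2
a=cv2.imread('pics/top0.png')[130:250,200:430]; cv2.imwrite('pics/t1.png',cv2.resize(a,None,fx=3.4,fy=3.4,interpolation=2))
a=cv2.imread('pics/scene0.png')[140:290,220:420]; cv2.imwrite('pics/s1.png',cv2.resize(a,None,fx=4,fy=4,interpolation=2))
E
```

```text
(no output)
```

View pics/t1.png

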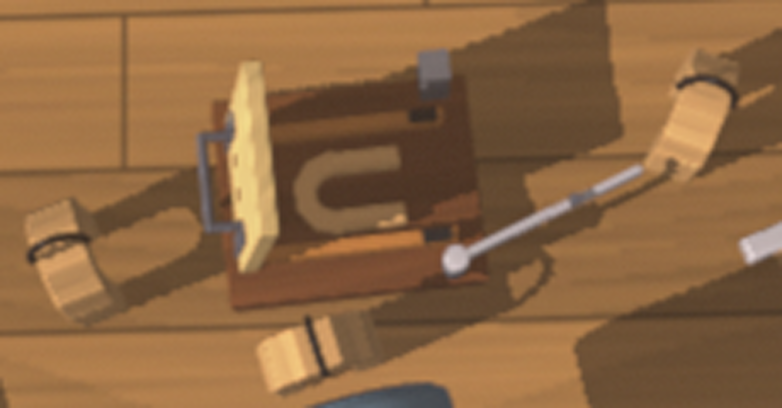

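View pics/s1.png

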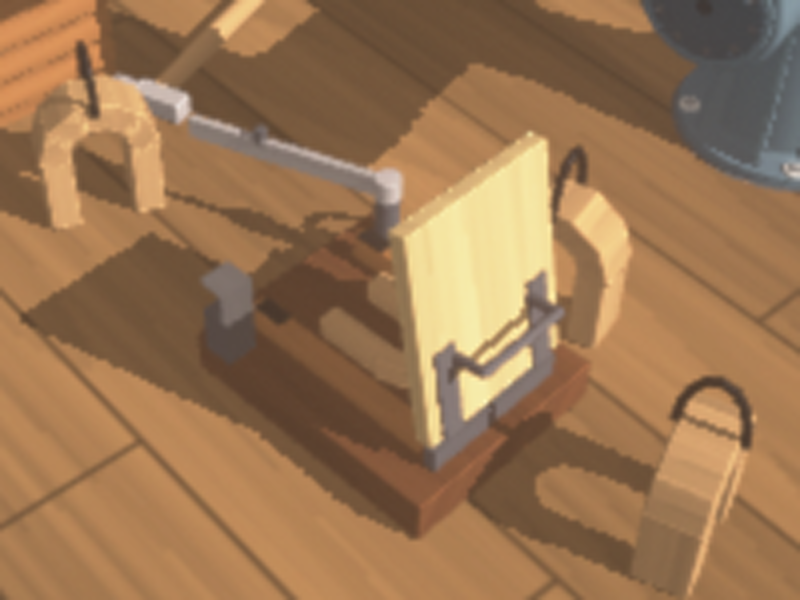

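```bash
cat > fit.py <<'E'
import sys; sys.argv=['']
import numpy as np,pickle
from scipy.optimize import least_squares
def proj(c,P):
    q=P@c['T'][:3,:3].T+c['T'][:3,3]
    return np.r_[c['cx']+c['f']*q[0]/-q[2], c['cy']-c['f']*q[1]/-q[2]]
C={n:pickle.load(open(n+'.pkl','rb')) for n in('scene','top')}
def W(p,P): 
    c,s=np.cos(p[2]),np.sin(p[2]); return np.array([p[0]+c*P[0]-s*P[1],p[1]+s*P[0]+c*P[1],P[2]])
def cov(p,x,l,h): # along hinge, from hinge, off underside
    a=p[3]; return W(p,(x,.1-l*np.cos(a)+h*np.sin(a),.075+l*np.sin(a)+h*np.cos(a)))
def bar(p,r,z,off=0):
    a=p[4]; return W(p,(-.095+r*np.cos(a)-off*np.sin(a),-.1-r*np.sin(a)-off*np.cos(a),z))
O=[('t',456,258,lambda p:W(p,(-.095,-.1,.125))),('t',213,100,lambda p:W(p,(.11,.135,.045))),('t',465,72,lambda p:W(p,(.11,-.135,.045))),
('t',235,308,lambda p:W(p,(-.11,.135,0))),('t',578,200,lambda p:bar(p,.13,.132)),('t',645,168,lambda p:bar(p,.205,.119)),
('t',434,62,lambda p:W(p,(.1,-.1,.13))),('t',200,135,lambda p:cov(p,.045,.075,.05)),('t',207,228,lambda p:cov(p,-.045,.075,.05)),
('s',418,538,lambda p:W(p,(.11,.135,0))),('s',590,362,lambda p:W(p,(-.11,.135,.045))),('s',262,128,lambda p:bar(p,.13,.132)),('s',190,122,lambda p:bar(p,.205,.108)),
('s',408,237,lambda p:cov(p,.08,.21,.018)),('s',549,138,lambda p:cov(p,-.08,.21,.018)),('s',487,372,lambda p:cov(p,.045,.075,.05)),('s',562,312,lambda p:cov(p,-.045,.075,.05)),
('s',388,175,lambda p:W(p,(-.095,-.1,.125))),('s',230,270,lambda p:W(p,(.1,-.1,.13)))]
def res(p):
    r=[]
    for k,u,v,f in O:
        c,px=(C['top'],(200+u/3.4,130+v/3.4)) if k=='t' else (C['scene'],(220+u/4,140+v/4))
        r+=list(proj(c,f(p))-px)
    return np.array(r)
s=least_squares(res,[.55,0.05,.05,1.3,1.2],loss='soft_l1')
p=s.x
if __name__=='__main__':
    print(p); print(np.round(res(p).reshape(-1,2),1).tolist())
    for n,P in dict(hinge=cov(p,0,0,0),edge=cov(p,0,.21,.018),post=bar(p,.13,.132),pivot=W(p,(-.095,-.1,.097)),catch=W(p,(.1,-.1,.13)),handle=cov(p,0,.075,.05)).items(): print(n,P.round(3))
    def atz(c,u,v,z):
        R,t=c['T'][:3,:3],c['T'][:3,3]; o=-R.T@t
        d=R.T@np.array([(u-c['cx'])/c['f'],-(v-c['cy'])/c['f'],-1]); return o+d*(z-o[2])/d[2]
    for n,u,v in [('form_a',708,95),('form_b',60,247),('form_c',318,347)]: print(n,atz(C['top'],200+u/3.4,130+v/3.4,.16).round(3))
E
python3 fit.py
```

```text
[0.56065813 0.00723784 0.0821777  1.40838417 1.23255476]
[[0.3, -0.3], [-0.8, 0.2], [0.0, 0.4], [-0.3, 1.3], [-0.6, -0.2], [-0.9, 0.4], [0.2, 0.7], [-0.0, 0.6], [0.3, -0.1], [-0.5, 0.5], [0.3, -0.4], [-0.5, -0.8], [0.3, -0.0], [-0.2, 0.7], [0.4, -0.0], [-0.8, 0.0], [-0.8, -0.1], [-0.2, -0.8], [-1.2, 1.4]]
hinge [0.552 0.107 0.075]
edge [0.554 0.091 0.285]
post [ 0.527 -0.219  0.132]
pivot [ 0.474 -0.1    0.097]
catch [ 0.669 -0.084  0.13 ]
handle [0.549 0.144 0.157]
form_a [ 0.622 -0.349  0.16 ]
form_b [0.489 0.283 0.16 ]
form_c [0.386 0.036 0.16 ]
```

```bash
python3 - <<'E'
from fit import *
d=.011;r=.165
for a in [p[3],1.2,1,.8,.6,.4,.2,.1,0]:
    q=p.copy();q[3]=a; v=cov(q,0,r,.018); v=v+d*np.array([-np.sin(p[2]),np.cos(p[2]),0]); print(round(a,2),v.round(4))
v=cov(p,0,r,.018)+.045*np.array([-np.sin(p[2]),np.cos(p[2]),0]); print('pre',v)
E
```

```text
1.41 [0.5523 0.109  0.2407]
1.2 [0.5551 0.075  0.2353]
1 [0.5576 0.0441 0.2236]
0.8 [0.5599 0.0162 0.2059]
0.6 [ 0.5619 -0.0077  0.183 ]
0.4 [ 0.5634 -0.0266  0.1558]
0.2 [ 0.5645 -0.0397  0.1254]
0.1 [ 0.5649 -0.044   0.1094]
0 [ 0.5651 -0.0466  0.093 ]
pre [0.54948774 0.14286138 0.2407392 ]
```

Call:
{"fn": "servo_tool", "kwargs": {"steps": [{"dz":0.2,"wz":0.038},{"dz":0.4,"wz":0.076},{"dz":0.6,"wz":0.114},{"dz":0.8,"wz":0.152},{"dz":1,"wz":0.19}], "jaw": 0}}

```text
$.steps[0]: bad value
```

Call:
{"fn": "servo_tool", "kwargs": {"steps": [{"dz":0.14,"dy":0.2,"dx":0.1,"wz":0.039},{"dz":0.28,"dy":0.4,"dx":0.2,"wz":0.078},{"dz":0.42,"dy":0.6,"dx":0.3,"wz":0.118},{"dz":0.56,"dy":0.8,"dx":0.4,"wz":0.157},{"dz":0.7,"dy":1,"dx":0.5,"wz":0.196}]}}

```text
$.steps[0]: bad value
```

Call:
{"fn": "servo_tool", "kwargs": {"steps": [{"dx":0,"dy":0,"dz":0.2,"wx":0,"wy":0,"wz":0.038},{"dx":0,"dy":0,"dz":0.4,"wx":0,"wy":0,"wz":0.076},{"dx":0,"dy":0,"dz":0.6,"wx":0,"wy":0,"wz":0.114},{"dx":0,"dy":0,"dz":0.8,"wx":0,"wy":0,"wz":0.152},{"dx":0,"dy":0,"dz":1,"wx":0,"wy":0,"wz":0.19}], "jaw": 0}}

```text
time_s: 0.52
eef_pos: [0.2458, -0.5194, 0.3317]
eef_rot: [-0.001, 0.867, 0.499, 0.0]
wrist_force: [-0.2, -0.5, -0.3]
opening: 0.3
grasp_force: 0.0
```

Call:
{"fn": "servo_tool", "kwargs": {"steps": [{"dx":0.1,"dy":0.2,"dz":0.14,"wx":0,"wy":0,"wz":0.039},{"dx":0.2,"dy":0.4,"dz":0.28,"wx":0,"wy":0,"wz":0.078},{"dx":0.3,"dy":0.6,"dz":0.42,"wx":0,"wy":0,"wz":0.118},{"dx":0.4,"dy":0.8,"dz":0.56,"wx":0,"wy":0,"wz":0.157},{"dx":0.5,"dy":1,"dz":0.7,"wx":0,"wy":0,"wz":0.196}]}}

```text
time_s: 0.93
eef_pos: [0.2961, -0.4186, 0.4014]
eef_rot: [-0.0, 0.675, 0.738, 0.0]
wrist_force: [1.0, -1.0, -0.8]
opening: 0.0
grasp_force: 0.0
```

Call:
{"fn": "servo_tool", "kwargs": {"steps": [{"dx":0.1,"dy":0.2,"dz":0,"wx":0,"wy":0,"wz":0},{"dx":0.2,"dy":0.4,"dz":0,"wx":0,"wy":0,"wz":0},{"dx":0.3,"dy":0.6,"dz":0,"wx":0,"wy":0,"wz":0},{"dx":0.4,"dy":0.8,"dz":0,"wx":0,"wy":0,"wz":0},{"dx":0.5,"dy":1,"dz":0,"wx":0,"wy":0,"wz":0}]}}

```text
time_s: 1.35
eef_pos: [0.3461, -0.3186, 0.4009]
eef_rot: [-0.0, 0.677, 0.736, 0.0]
wrist_force: [0.0, -0.1, 0.0]
opening: 0.002
grasp_force: 0.0
```

Call:
{"fn": "servo_tool", "kwargs": {"steps": [{"dx":0.1,"dy":0.2,"dz":0,"wx":0,"wy":0,"wz":0},{"dx":0.2,"dy":0.4,"dz":0,"wx":0,"wy":0,"wz":0},{"dx":0.3,"dy":0.6,"dz":0,"wx":0,"wy":0,"wz":0},{"dx":0.4,"dy":0.8,"dz":0,"wx":0,"wy":0,"wz":0},{"dx":0.5,"dy":1,"dz":0,"wx":0,"wy":0,"wz":0}]}}

```text
time_s: 1.77
eef_pos: [0.3961, -0.2186, 0.4009]
eef_rot: [-0.0, 0.677, 0.736, 0.0]
wrist_force: [0.9, 0.5, -0.8]
opening: -0.001
grasp_force: 0.0
```

Call:
{"fn": "servo_tool", "kwargs": {"steps": [{"dx":0.1,"dy":0.2,"dz":0,"wx":0,"wy":0,"wz":0},{"dx":0.2,"dy":0.4,"dz":0,"wx":0,"wy":0,"wz":0},{"dx":0.3,"dy":0.6,"dz":0,"wx":0,"wy":0,"wz":0},{"dx":0.4,"dy":0.8,"dz":0,"wx":0,"wy":0,"wz":0},{"dx":0.5,"dy":1,"dz":0,"wx":0,"wy":0,"wz":0}]}}

```text
time_s: 2.18
eef_pos: [0.446, -0.1186, 0.4009]
eef_rot: [-0.0, 0.677, 0.736, -0.0]
wrist_force: [0.6, 0.0, 0.1]
opening: 0.001
grasp_force: 0.0
```

Call:
{"fn": "servo_tool", "kwargs": {"steps": [{"dx":0.1,"dy":0.2,"dz":0,"wx":0,"wy":0,"wz":0},{"dx":0.2,"dy":0.4,"dz":0,"wx":0,"wy":0,"wz":0},{"dx":0.3,"dy":0.6,"dz":0,"wx":0,"wy":0,"wz":0},{"dx":0.4,"dy":0.8,"dz":0,"wx":0,"wy":0,"wz":0},{"dx":0.5,"dy":1,"dz":0,"wx":0,"wy":0,"wz":0}]}}

```text
time_s: 2.6
eef_pos: [0.496, -0.0186, 0.4009]
eef_rot: [-0.0, 0.677, 0.736, -0.0]
wrist_force: [0.7, 0.7, -0.2]
opening: -0.004
grasp_force: 0.0
```

Call:
{"fn": "servo_tool", "kwargs": {"steps": [{"dx":0.1,"dy":0.2,"dz":0,"wx":0,"wy":0,"wz":0},{"dx":0.2,"dy":0.4,"dz":0,"wx":0,"wy":0,"wz":0},{"dx":0.3,"dy":0.6,"dz":0,"wx":0,"wy":0,"wz":0},{"dx":0.4,"dy":0.8,"dz":0,"wx":0,"wy":0,"wz":0},{"dx":0.5,"dy":1,"dz":0,"wx":0,"wy":0,"wz":0}]}}

```text
time_s: 3.02
eef_pos: [0.546, 0.0813, 0.4008]
eef_rot: [-0.0, 0.677, 0.736, -0.0]
wrist_force: [-0.2, -1.3, 0.1]
opening: 0.001
grasp_force: 0.0
```

Call:
{"fn": "servo_tool", "kwargs": {"steps": [{"dx":0,"dy":0.15,"dz":0,"wx":0,"wy":0,"wz":0},{"dx":0,"dy":0.3,"dz":0,"wx":0,"wy":0,"wz":0},{"dx":0,"dy":0.45,"dz":0,"wx":0,"wy":0,"wz":0},{"dx":0.02,"dy":0.6,"dz":0,"wx":0,"wy":0,"wz":0},{"dx":0.03,"dy":0.65,"dz":0,"wx":0,"wy":0,"wz":0}]}}

```text
time_s: 3.43
eef_pos: [0.5486, 0.147, 0.4007]
eef_rot: [-0.001, 0.676, 0.737, -0.0]
wrist_force: [-0.2, 0.3, -0.6]
opening: 0.003
grasp_force: 0.0
```

Call:
{"fn": "servo_tool", "kwargs": {"steps": [{"dx":0,"dy":0,"dz":-0.15,"wx":0,"wy":0,"wz":0},{"dx":0,"dy":0,"dz":-0.35,"wx":0,"wy":0,"wz":0},{"dx":0,"dy":0,"dz":-0.55,"wx":0,"wy":0,"wz":0},{"dx":0,"dy":0,"dz":-0.75,"wx":0,"wy":0,"wz":0},{"dx":0,"dy":0,"dz":-0.9,"wx":0,"wy":0,"wz":0}]}}

```text
time_s: 3.85
eef_pos: [0.5482, 0.1447, 0.309]
eef_rot: [-0.001, 0.677, 0.736, -0.001]
wrist_force: [-0.5, 0.4, 0.6]
opening: 0.001
grasp_force: 0.0
```

Call:
{"fn": "servo_tool", "kwargs": {"steps": [{"dx":0,"dy":0,"dz":-0.15,"wx":0,"wy":0,"wz":0},{"dx":0,"dy":0,"dz":-0.3,"wx":0,"wy":0,"wz":0},{"dx":0,"dy":0,"dz":-0.45,"wx":0,"wy":0,"wz":0},{"dx":0,"dy":0,"dz":-0.6,"wx":0,"wy":0,"wz":0},{"dx":0,"dy":0,"dz":-0.7,"wx":0,"wy":0,"wz":0}]}}

```text
time_s: 4.27
eef_pos: [0.5481, 0.1447, 0.2393]
eef_rot: [-0.001, 0.677, 0.736, -0.001]
wrist_force: [-0.2, 0.6, -0.1]
opening: 0.002
grasp_force: 0.0
```

Call:
{"fn": "servo_tool", "kwargs": {"steps": [{"dx":0,"dy":-0.06,"dz":0,"wx":0,"wy":0,"wz":0},{"dx":0,"dy":-0.12,"dz":0,"wx":0,"wy":0,"wz":0},{"dx":0.01,"dy":-0.18,"dz":0,"wx":0,"wy":0,"wz":0},{"dx":0.02,"dy":-0.24,"dz":0,"wx":0,"wy":0,"wz":0},{"dx":0.02,"dy":-0.3,"dz":0,"wx":0,"wy":0,"wz":0}]}}

```text
time_s: 4.68
eef_pos: [0.5517, 0.1143, 0.2425]
eef_rot: [0.001, 0.677, 0.736, 0.001]
wrist_force: [-0.2, -0.6, 0.1]
opening: 0.004
grasp_force: 0.0
```

Call:
{"fn": "servo_tool", "kwargs": {"steps": [{"dx":0.01,"dy":-0.06,"dz":0,"wx":0,"wy":0,"wz":0},{"dx":0.02,"dy":-0.14,"dz":-0.01,"wx":0,"wy":0,"wz":0},{"dx":0.02,"dy":-0.22,"dz":-0.02,"wx":0,"wy":0,"wz":0},{"dx":0.03,"dy":-0.3,"dz":-0.04,"wx":0,"wy":0,"wz":0},{"dx":0.03,"dy":-0.38,"dz":-0.05,"wx":0,"wy":0,"wz":0}]}}

```text
time_s: 5.1
eef_pos: [0.5545, 0.0767, 0.2365]
eef_rot: [0.0, 0.677, 0.736, 0.001]
wrist_force: [2.2, 4.8, 0.0]
opening: -0.001
grasp_force: 1.9
```

Call:
{"fn": "servo_tool", "kwargs": {"steps": [{"dx":0.005,"dy":-0.065,"dz":-0.018,"wx":0,"wy":0,"wz":0},{"dx":0.01,"dy":-0.13,"dz":-0.04,"wx":0,"wy":0,"wz":0},{"dx":0.015,"dy":-0.19,"dz":-0.065,"wx":0,"wy":0,"wz":0},{"dx":0.02,"dy":-0.25,"dz":-0.09,"wx":0,"wy":0,"wz":0},{"dx":0.025,"dy":-0.31,"dz":-0.12,"wx":0,"wy":0,"wz":0}]}}

```text
time_s: 5.52
eef_pos: [0.5564, 0.0454, 0.2242]
eef_rot: [0.0, 0.677, 0.736, -0.0]
wrist_force: [0.8, 2.4, 3.5]
opening: 0.001
grasp_force: 1.8
```

Call:
{"fn": "servo_tool", "kwargs": {"steps": [{"dx":0.005,"dy":-0.06,"dz":-0.03,"wx":0,"wy":0,"wz":0},{"dx":0.01,"dy":-0.12,"dz":-0.065,"wx":0,"wy":0,"wz":0},{"dx":0.015,"dy":-0.175,"dz":-0.1,"wx":0,"wy":0,"wz":0},{"dx":0.02,"dy":-0.23,"dz":-0.14,"wx":0,"wy":0,"wz":0},{"dx":0.023,"dy":-0.28,"dz":-0.177,"wx":0,"wy":0,"wz":0}]}}

```text
time_s: 5.93
eef_pos: [0.5586, 0.0175, 0.206]
eef_rot: [-0.0, 0.677, 0.736, -0.0]
wrist_force: [0.2, 0.2, 3.7]
opening: -0.004
grasp_force: 1.6
```

Call:
{"fn": "servo_tool", "kwargs": {"steps": [{"dx":0.004,"dy":-0.05,"dz":-0.043,"wx":0,"wy":0,"wz":0},{"dx":0.008,"dy":-0.1,"dz":-0.088,"wx":0,"wy":0,"wz":0},{"dx":0.012,"dy":-0.15,"dz":-0.133,"wx":0,"wy":0,"wz":0},{"dx":0.016,"dy":-0.195,"dz":-0.18,"wx":0,"wy":0,"wz":0},{"dx":0.02,"dy":-0.24,"dz":-0.23,"wx":0,"wy":0,"wz":0}]}}

```text
time_s: 6.35
eef_pos: [0.5606, -0.0064, 0.183]
eef_rot: [-0.0, 0.677, 0.736, -0.0]
wrist_force: [0.2, -0.5, 4.1]
opening: 0.001
grasp_force: 1.4
```

Call:
{"fn": "servo_tool", "kwargs": {"steps": [{"dx":0.003,"dy":-0.04,"dz":-0.052,"wx":0,"wy":0,"wz":0},{"dx":0.006,"dy":-0.08,"dz":-0.105,"wx":0,"wy":0,"wz":0},{"dx":0.009,"dy":-0.12,"dz":-0.16,"wx":0,"wy":0,"wz":0},{"dx":0.012,"dy":-0.155,"dz":-0.215,"wx":0,"wy":0,"wz":0},{"dx":0.015,"dy":-0.19,"dz":-0.272,"wx":0,"wy":0,"wz":0}]}}

```text
time_s: 6.77
eef_pos: [0.5621, -0.0252, 0.1558]
eef_rot: [-0.0, 0.677, 0.736, -0.0]
wrist_force: [-0.2, 0.5, 3.6]
opening: -0.001
grasp_force: 1.2
```

Call:
{"fn": "servo_tool", "kwargs": {"steps": [{"dx":0.002,"dy":-0.03,"dz":-0.06,"wx":0,"wy":0,"wz":0},{"dx":0.004,"dy":-0.06,"dz":-0.12,"wx":0,"wy":0,"wz":0},{"dx":0.006,"dy":-0.085,"dz":-0.18,"wx":0,"wy":0,"wz":0},{"dx":0.008,"dy":-0.11,"dz":-0.24,"wx":0,"wy":0,"wz":0},{"dx":0.011,"dy":-0.13,"dz":-0.3,"wx":0,"wy":0,"wz":0}]}}

```text
time_s: 7.18
eef_pos: [0.5632, -0.0381, 0.1257]
eef_rot: [-0.0, 0.677, 0.736, -0.0]
wrist_force: [-0.8, -0.2, 2.4]
opening: 0.001
grasp_force: 1.1
```

Call:
{"fn": "servo_tool", "kwargs": {"steps": [{"dx":0.001,"dy":-0.01,"dz":-0.04,"wx":0,"wy":0,"wz":0},{"dx":0.002,"dy":-0.02,"dz":-0.08,"wx":0,"wy":0,"wz":0},{"dx":0.002,"dy":-0.03,"dz":-0.12,"wx":0,"wy":0,"wz":0},{"dx":0.003,"dy":-0.04,"dz":-0.16,"wx":0,"wy":0,"wz":0},{"dx":0.004,"dy":-0.045,"dz":-0.19,"wx":0,"wy":0,"wz":0}]}}

```text
time_s: 7.6
eef_pos: [0.5634, -0.0423, 0.1068]
eef_rot: [-0.0, 0.677, 0.736, -0.0]
wrist_force: [-0.4, -1.1, 2.3]
opening: -0.0
grasp_force: 0.9
```

Call:
{"fn": "servo_tool", "kwargs": {"steps": [{"dx":0,"dy":-0.005,"dz":-0.025,"wx":0,"wy":0,"wz":0},{"dx":0,"dy":-0.01,"dz":-0.05,"wx":0,"wy":0,"wz":0},{"dx":0,"dy":-0.015,"dz":-0.075,"wx":0,"wy":0,"wz":0},{"dx":0,"dy":-0.02,"dz":-0.1,"wx":0,"wy":0,"wz":0},{"dx":0,"dy":-0.02,"dz":-0.12,"wx":0,"wy":0,"wz":0}]}}

```text
time_s: 8.02
eef_pos: [0.5636, -0.0442, 0.0951]
eef_rot: [-0.0, 0.677, 0.736, -0.0]
wrist_force: [-0.7, -0.2, 1.8]
opening: -0.004
grasp_force: 0.9
```

Call:
{"fn": "servo_tool", "kwargs": {"steps": [{"dx":0,"dy":0,"dz":-0.005,"wx":0,"wy":0,"wz":0},{"dx":0,"dy":0,"dz":-0.01,"wx":0,"wy":0,"wz":0},{"dx":0,"dy":0,"dz":-0.015,"wx":0,"wy":0,"wz":0},{"dx":0,"dy":0,"dz":-0.02,"wx":0,"wy":0,"wz":0},{"dx":0,"dy":0,"dz":-0.022,"wx":0,"wy":0,"wz":0}]}}

```text
time_s: 8.43
eef_pos: [0.5637, -0.0443, 0.0932]
eef_rot: [0.0, 0.677, 0.736, -0.0]
wrist_force: [-0.8, -1.5, 2.5]
opening: 0.001
grasp_force: 0.9
```

```bash
python3 - <<'E'
from fit import *
print('a, TCP for bar push, r=.11')
for d in (.011+.004,.03):
  for a in [p[4],1.0,.8,.6,.4,.2,.1,0]:
    q=p.copy();q[4]=a; print(d,round(a,2),bar(q,.11,.106,d).round(4), bar(q,.205,.106).round(3))
E
```

```text
a, TCP for bar push, r=.11
0.015 1.23 [ 0.5054 -0.2068  0.106 ] [ 0.558 -0.287  0.106]
0.015 1.0 [ 0.5291 -0.1967  0.106 ] [ 0.599 -0.263  0.106]
0.015 0.8 [ 0.5472 -0.1839  0.106 ] [ 0.629 -0.235  0.106]
0.015 0.6 [ 0.5623 -0.1677  0.106 ] [ 0.652 -0.202  0.106]
0.015 0.4 [ 0.574  -0.1488  0.106 ] [ 0.669 -0.164  0.106]
0.015 0.2 [ 0.5817 -0.128   0.106 ] [ 0.678 -0.124  0.106]
0.015 0.1 [ 0.5839 -0.1172  0.106 ] [ 0.679 -0.104  0.106]
0.015 0 [ 0.585  -0.1061  0.106 ] [ 0.678 -0.083  0.106]
0.03 1.23 [ 0.4917 -0.2129  0.106 ] [ 0.558 -0.287  0.106]
0.03 1.0 [ 0.5172 -0.2058  0.106 ] [ 0.599 -0.263  0.106]
0.03 0.8 [ 0.5373 -0.1952  0.106 ] [ 0.629 -0.235  0.106]
0.03 0.6 [ 0.5549 -0.1807  0.106 ] [ 0.652 -0.202  0.106]
0.03 0.4 [ 0.5693 -0.1631  0.106 ] [ 0.669 -0.164  0.106]
0.03 0.2 [ 0.5799 -0.1429  0.106 ] [ 0.678 -0.124  0.106]
0.03 0.1 [ 0.5836 -0.1322  0.106 ] [ 0.679 -0.104  0.106]
0.03 0 [ 0.5863 -0.1211  0.106 ] [ 0.678 -0.083  0.106]
```

Call:
{"fn": "servo_tool", "kwargs": {"steps": [{"dx":0,"dy":0,"dz":-0.004,"wx":0,"wy":0,"wz":0},{"dx":0,"dy":0,"dz":-0.008,"wx":0,"wy":0,"wz":0},{"dx":0,"dy":0,"dz":-0.012,"wx":0,"wy":0,"wz":0},{"dx":0,"dy":0,"dz":-0.015,"wx":0,"wy":0,"wz":0},{"dx":0,"dy":0,"dz":-0.015,"wx":0,"wy":0,"wz":0}]}}

```text
time_s: 8.85
eef_pos: [0.5638, -0.0444, 0.093]
eef_rot: [0.0, 0.677, 0.736, -0.0]
wrist_force: [-6.3, -0.0, 11.2]
opening: 0.002
grasp_force: 5.7
```

Call:
{"fn": "servo_tool", "kwargs": {"steps": [{"dx":0,"dy":0,"dz":0.1,"wx":0,"wy":0,"wz":0},{"dx":0,"dy":0,"dz":0.3,"wx":0,"wy":0,"wz":0},{"dx":0,"dy":0,"dz":0.55,"wx":0,"wy":0,"wz":0},{"dx":0,"dy":0,"dz":0.8,"wx":0,"wy":0,"wz":0},{"dx":0,"dy":0,"dz":1,"wx":0,"wy":0,"wz":0}]}}

```text
time_s: 9.27
eef_pos: [0.5641, -0.0442, 0.1938]
eef_rot: [0.001, 0.677, 0.736, 0.001]
wrist_force: [0.5, -0.3, -0.3]
opening: 0.001
grasp_force: 0.0
```

Call:
{"fn": "servo_tool", "kwargs": {"steps": [{"dx":-0.08,"dy":-0.16,"dz":0,"wx":0,"wy":0,"wz":-0.039},{"dx":-0.16,"dy":-0.32,"dz":0,"wx":0,"wy":0,"wz":-0.078},{"dx":-0.24,"dy":-0.48,"dz":0,"wx":0,"wy":0,"wz":-0.117},{"dx":-0.32,"dy":-0.64,"dz":0,"wx":0,"wy":0,"wz":-0.156},{"dx":-0.4,"dy":-0.8,"dz":0,"wx":0,"wy":0,"wz":-0.196}]}}

```text
time_s: 9.68
eef_pos: [0.5234, -0.1247, 0.192]
eef_rot: [0.0, 0.869, 0.494, 0.0]
wrist_force: [-0.1, 0.7, -0.3]
opening: -0.001
grasp_force: 0.0
```

Call:
{"fn": "servo_tool", "kwargs": {"steps": [{"dx":-0.08,"dy":-0.16,"dz":0,"wx":0,"wy":0,"wz":-0.039},{"dx":-0.16,"dy":-0.32,"dz":0,"wx":0,"wy":0,"wz":-0.078},{"dx":-0.24,"dy":-0.48,"dz":0,"wx":0,"wy":0,"wz":-0.117},{"dx":-0.32,"dy":-0.64,"dz":0,"wx":0,"wy":0,"wz":-0.156},{"dx":-0.4,"dy":-0.81,"dz":0,"wx":0,"wy":0,"wz":-0.196}]}}

```text
time_s: 10.1
eef_pos: [0.4834, -0.2057, 0.192]
eef_rot: [-0.0, 0.978, 0.208, 0.0]
wrist_force: [0.3, -0.2, -0.3]
opening: -0.003
grasp_force: 0.0
```

```bash
python3 - <<'E'
from h import *
c=cam('scene'); cv2.imwrite('pics/s2.png',cv2.resize(cv2.cvtColor(c['frame'],4)[100:290,200:420],None,fx=3,fy=3))
print(ctrl.get_obs()['eef_pos'])
E
```

```text
[ 0.48235164 -0.20855717  0.1919823 ]
```

View pics/s2.png

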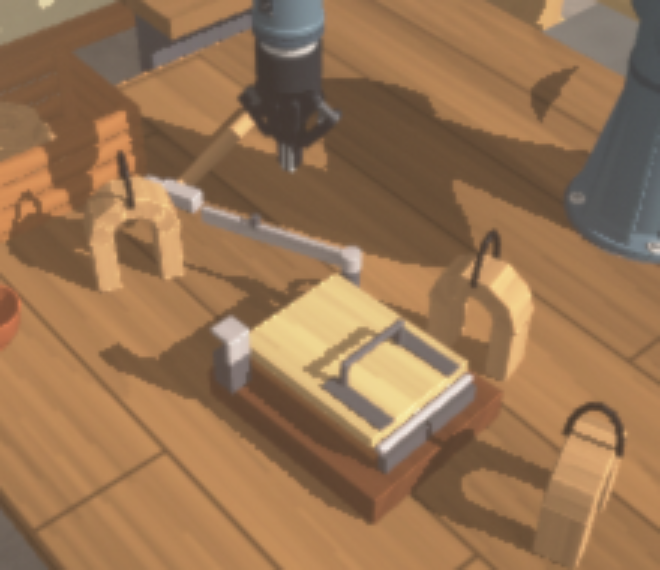

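The cover lies flat on the jig (around (350,360) in the crop), and the bar still sticks out from (350,258) to (200,205). The fingers are on its outer side at (290,165).

Call:
{"fn": "servo_tool", "kwargs": {"steps": [{"dx":0,"dy":0,"dz":-0.15,"wx":0,"wy":0,"wz":0},{"dx":0,"dy":0,"dz":-0.35,"wx":0,"wy":0,"wz":0},{"dx":0,"dy":0,"dz":-0.55,"wx":0,"wy":0,"wz":0},{"dx":0,"dy":0,"dz":-0.75,"wx":0,"wy":0,"wz":0},{"dx":0,"dy":0,"dz":-0.86,"wx":0,"wy":0,"wz":0}]}}

```text
time_s: 10.57
eef_pos: [0.4828, -0.2043, 0.1037]
eef_rot: [-0.001, 0.977, 0.211, -0.001]
wrist_force: [0.6, -0.1, 0.1]
opening: -0.001
grasp_force: 0.0
```

```bash
python3 - <<'E'
from fit import *
A=[p[4],1.03,.83,.63,.43,.23,.1,.03,0,-.02]; prev=None
for a in A:
    q=p.copy();q[4]=a; v=bar(q,.10,.106,.015)
    print(round(a,2),v.round(4), None if prev is None else ((v-prev)*10).round(3)); prev=v
E
```

```text
1.23 [ 0.5013 -0.1976  0.106 ] None
1.03 [ 0.5204 -0.1902  0.106 ] [0.19  0.074 0.   ]
0.83 [ 0.5373 -0.1792  0.106 ] [0.17 0.11 0.  ]
0.63 [ 0.5517 -0.1651  0.106 ] [0.144 0.141 0.   ]
0.43 [ 0.5631 -0.1484  0.106 ] [0.113 0.167 0.   ]
0.23 [ 0.5709 -0.1298  0.106 ] [0.078 0.186 0.   ]
0.1 [ 0.5739 -0.117   0.106 ] [0.03  0.128 0.   ]
0.03 [ 0.5748 -0.11    0.106 ] [0.009 0.07  0.   ]
0 [ 0.5751 -0.107   0.106 ] [0.002 0.03  0.   ]
-0.02 [ 0.5752 -0.1049  0.106 ] [0.001 0.02  0.   ]
```

Call:
{"fn": "servo_tool", "kwargs": {"steps": [{"dx":0.04,"dy":0.015,"dz":0.002,"wx":0,"wy":0,"wz":0},{"dx":0.08,"dy":0.03,"dz":0.005,"wx":0,"wy":0,"wz":0},{"dx":0.12,"dy":0.05,"dz":0.01,"wx":0,"wy":0,"wz":0},{"dx":0.15,"dy":0.065,"dz":0.01,"wx":0,"wy":0,"wz":0},{"dx":0.18,"dy":0.08,"dz":0.01,"wx":0,"wy":0,"wz":0}]}}

```text
time_s: 10.98
eef_pos: [0.503, -0.1975, 0.108]
eef_rot: [0.001, 0.978, 0.211, 0.001]
wrist_force: [-0.3, -0.1, -0.5]
opening: -0.001
grasp_force: 0.0
```

Call:
{"fn": "servo_tool", "kwargs": {"steps": [{"dx":0.04,"dy":0.013,"dz":0,"wx":0,"wy":0,"wz":0.013},{"dx":0.08,"dy":0.027,"dz":0,"wx":0,"wy":0,"wz":0.026},{"dx":0.117,"dy":0.042,"dz":0,"wx":0,"wy":0,"wz":0.039},{"dx":0.154,"dy":0.058,"dz":0,"wx":0,"wy":0,"wz":0.052},{"dx":0.19,"dy":0.075,"dz":0,"wx":0,"wy":0,"wz":0.064}]}}

```text
time_s: 11.4
eef_pos: [0.5215, -0.19, 0.1076]
eef_rot: [0.001, 0.951, 0.309, 0.0]
wrist_force: [-0.9, -1.1, 0.4]
opening: -0.002
grasp_force: 0.4
```

Call:
{"fn": "servo_tool", "kwargs": {"steps": [{"dx":0.035,"dy":0.02,"dz":0,"wx":0,"wy":0,"wz":0.013},{"dx":0.07,"dy":0.042,"dz":0,"wx":0,"wy":0,"wz":0.026},{"dx":0.104,"dy":0.064,"dz":0,"wx":0,"wy":0,"wz":0.039},{"dx":0.137,"dy":0.087,"dz":0,"wx":0,"wy":0,"wz":0.052},{"dx":0.17,"dy":0.11,"dz":0,"wx":0,"wy":0,"wz":0.064}]}}

```text
time_s: 11.82
eef_pos: [0.5385, -0.179, 0.1076]
eef_rot: [0.001, 0.915, 0.403, 0.0]
wrist_force: [-0.7, 0.1, -0.4]
opening: -0.003
grasp_force: 0.4
```

Call:
{"fn": "servo_tool", "kwargs": {"steps": [{"dx":0.03,"dy":0.026,"dz":0,"wx":0,"wy":0,"wz":0.013},{"dx":0.06,"dy":0.053,"dz":0,"wx":0,"wy":0,"wz":0.026},{"dx":0.089,"dy":0.082,"dz":0,"wx":0,"wy":0,"wz":0.039},{"dx":0.117,"dy":0.111,"dz":0,"wx":0,"wy":0,"wz":0.052},{"dx":0.144,"dy":0.141,"dz":0,"wx":0,"wy":0,"wz":0.064}]}}

```text
time_s: 12.23
eef_pos: [0.5529, -0.1649, 0.1076]
eef_rot: [0.001, 0.87, 0.492, 0.0]
wrist_force: [0.2, -1.2, -0.1]
opening: 0.0
grasp_force: 0.4
```

Call:
{"fn": "servo_tool", "kwargs": {"steps": [{"dx":0.025,"dy":0.032,"dz":0,"wx":0,"wy":0,"wz":0.013},{"dx":0.049,"dy":0.065,"dz":0,"wx":0,"wy":0,"wz":0.026},{"dx":0.072,"dy":0.098,"dz":0,"wx":0,"wy":0,"wz":0.039},{"dx":0.093,"dy":0.132,"dz":0,"wx":0,"wy":0,"wz":0.052},{"dx":0.113,"dy":0.167,"dz":0,"wx":0,"wy":0,"wz":0.064}]}}

```text
time_s: 12.65
eef_pos: [0.5643, -0.1481, 0.1076]
eef_rot: [0.001, 0.817, 0.577, 0.0]
wrist_force: [-0.1, -1.8, 0.6]
opening: -0.004
grasp_force: 0.4
```

Call:
{"fn": "servo_tool", "kwargs": {"steps": [{"dx":0.018,"dy":0.036,"dz":0,"wx":0,"wy":0,"wz":0.013},{"dx":0.035,"dy":0.073,"dz":0,"wx":0,"wy":0,"wz":0.026},{"dx":0.051,"dy":0.11,"dz":0,"wx":0,"wy":0,"wz":0.039},{"dx":0.065,"dy":0.148,"dz":0,"wx":0,"wy":0,"wz":0.052},{"dx":0.078,"dy":0.186,"dz":0,"wx":0,"wy":0,"wz":0.064}]}}

```text
time_s: 13.07
eef_pos: [0.5721, -0.1295, 0.1076]
eef_rot: [0.001, 0.754, 0.656, 0.0]
wrist_force: [-0.4, -1.1, 0.3]
opening: -0.003
grasp_force: 0.4
```

Call:
{"fn": "servo_tool", "kwargs": {"steps": [{"dx":0.007,"dy":0.025,"dz":0,"wx":0,"wy":0,"wz":0.008},{"dx":0.014,"dy":0.05,"dz":0,"wx":0,"wy":0,"wz":0.016},{"dx":0.02,"dy":0.076,"dz":0,"wx":0,"wy":0,"wz":0.024},{"dx":0.025,"dy":0.102,"dz":0,"wx":0,"wy":0,"wz":0.032},{"dx":0.03,"dy":0.128,"dz":0,"wx":0,"wy":0,"wz":0.041}]}}

```text
time_s: 13.48
eef_pos: [0.5743, -0.1165, 0.1068]
eef_rot: [0.0, 0.711, 0.703, 0.0]
wrist_force: [1.0, -0.3, -0.1]
opening: -0.003
grasp_force: 0.4
```

Now the last few millimetres, in slow steps while I watch the force.

Call:
{"fn": "servo_tool", "kwargs": {"steps": [{"dx":0.002,"dy":0.015,"dz":0,"wx":0,"wy":0,"wz":0.005},{"dx":0.004,"dy":0.03,"dz":0,"wx":0,"wy":0,"wz":0.01},{"dx":0.006,"dy":0.045,"dz":0,"wx":0,"wy":0,"wz":0.014},{"dx":0.008,"dy":0.06,"dz":0,"wx":0,"wy":0,"wz":0.018},{"dx":0.009,"dy":0.075,"dz":0,"wx":0,"wy":0,"wz":0.022}]}}

```text
time_s: 13.9
eef_pos: [0.575, -0.109, 0.1067]
eef_rot: [-0.0, 0.686, 0.727, -0.0]
wrist_force: [-0.2, -0.8, 0.3]
opening: -0.003
grasp_force: 0.4
```

Call:
{"fn": "servo_tool", "kwargs": {"steps": [{"dx":0,"dy":0.005,"dz":0,"wx":0,"wy":0,"wz":0.002},{"dx":0,"dy":0.01,"dz":0,"wx":0,"wy":0,"wz":0.004},{"dx":0,"dy":0.015,"dz":0,"wx":0,"wy":0,"wz":0.006},{"dx":0,"dy":0.02,"dz":0,"wx":0,"wy":0,"wz":0.008},{"dx":0,"dy":0.025,"dz":0,"wx":0,"wy":0,"wz":0.01}]}}

```text
time_s: 14.32
eef_pos: [0.5751, -0.1066, 0.1067]
eef_rot: [-0.0, 0.675, 0.738, 0.0]
wrist_force: [0.9, -0.5, 0.3]
opening: -0.001
grasp_force: 0.4
```

Nothing has pushed back from the stop yet, so I'll keep going in 0.3 mm steps.

Call:
{"fn": "servo_tool", "kwargs": {"steps": [{"dx":0,"dy":0.003,"dz":0,"wx":0,"wy":0,"wz":0},{"dx":0,"dy":0.006,"dz":0,"wx":0,"wy":0,"wz":0},{"dx":0,"dy":0.009,"dz":0,"wx":0,"wy":0,"wz":0},{"dx":0,"dy":0.012,"dz":0,"wx":0,"wy":0,"wz":0},{"dx":0,"dy":0.015,"dz":0,"wx":0,"wy":0,"wz":0}]}}

```text
time_s: 14.73
eef_pos: [0.5751, -0.1058, 0.1067]
eef_rot: [0.0, 0.675, 0.738, -0.0]
wrist_force: [0.4, -5.8, -1.5]
opening: 0.001
grasp_force: 2.8
```

Call:
{"fn": "servo_tool", "kwargs": {"steps": [{"dx":0,"dy":0.003,"dz":0,"wx":0,"wy":0,"wz":0},{"dx":0,"dy":0.006,"dz":0,"wx":0,"wy":0,"wz":0},{"dx":0,"dy":0.009,"dz":0,"wx":0,"wy":0,"wz":0},{"dx":0,"dy":0.012,"dz":0,"wx":0,"wy":0,"wz":0},{"dx":0,"dy":0.015,"dz":0,"wx":0,"wy":0,"wz":0}]}}

```text
time_s: 15.15
eef_pos: [0.5751, -0.1058, 0.1067]
eef_rot: [0.001, 0.675, 0.737, -0.001]
wrist_force: [-1.1, -10.5, -3.2]
opening: 0.003
grasp_force: 5.4
```

The bar is against its stop: force rose to 10 N with no further travel. Next I back off and lift.

Call:
{"fn": "servo_tool", "kwargs": {"steps": [{"dx":0.005,"dy":-0.06,"dz":0,"wx":0,"wy":0,"wz":0},{"dx":0.01,"dy":-0.15,"dz":0,"wx":0,"wy":0,"wz":0},{"dx":0.02,"dy":-0.25,"dz":0.03,"wx":0,"wy":0,"wz":0},{"dx":0.02,"dy":-0.3,"dz":0.2,"wx":0,"wy":0,"wz":0},{"dx":0.02,"dy":-0.3,"dz":0.5,"wx":0,"wy":0,"wz":0}]}}

```text
time_s: 15.57
eef_pos: [0.5747, -0.1341, 0.1538]
eef_rot: [-0.004, 0.676, 0.737, -0.001]
wrist_force: [-0.3, 0.8, -0.1]
opening: 0.002
grasp_force: 0.0
```

Call:
{"fn": "servo_tool", "kwargs": {"steps": [{"dx":0,"dy":0,"dz":0.25,"wx":0,"wy":0,"wz":0},{"dx":0,"dy":0,"dz":0.5,"wx":0,"wy":0,"wz":0},{"dx":0,"dy":0,"dz":0.75,"wx":0,"wy":0,"wz":0},{"dx":0,"dy":0,"dz":1,"wx":0,"wy":0,"wz":0},{"dx":0,"dy":0,"dz":1,"wx":0,"wy":0,"wz":0}]}}

```text
time_s: 15.98
eef_pos: [0.5797, -0.1351, 0.2633]
eef_rot: [0.005, 0.675, 0.738, 0.002]
wrist_force: [0.5, -0.3, 0.6]
opening: 0.0
grasp_force: 0.0
```

Call:
{"fn": "servo_tool", "kwargs": {"steps": [{"dx":0,"dy":0,"dz":0.25,"wx":0,"wy":0,"wz":0},{"dx":0,"dy":0,"dz":0.5,"wx":0,"wy":0,"wz":0},{"dx":0,"dy":0,"dz":0.75,"wx":0,"wy":0,"wz":0},{"dx":0,"dy":0,"dz":0.9,"wx":0,"wy":0,"wz":0},{"dx":0,"dy":0,"dz":0.9,"wx":0,"wy":0,"wz":0}]}}

```text
time_s: 16.4
eef_pos: [0.5785, -0.1346, 0.351]
eef_rot: [0.003, 0.675, 0.738, 0.001]
wrist_force: [0.8, -0.5, -0.5]
opening: 0.001
grasp_force: 0.0
```

```bash
python3 - <<'E'
from h import *
c=cam('scene'); cv2.imwrite('pics/s3.png',cv2.resize(cv2.cvtColor(c['frame'],4)[100:290,200:420],None,fx=3,fy=3))
print(ctrl.get_obs()['wrist_force'])
E
```

```text
[-0.67967813  0.4486973  -0.55063312]
```

View pics/s3.png

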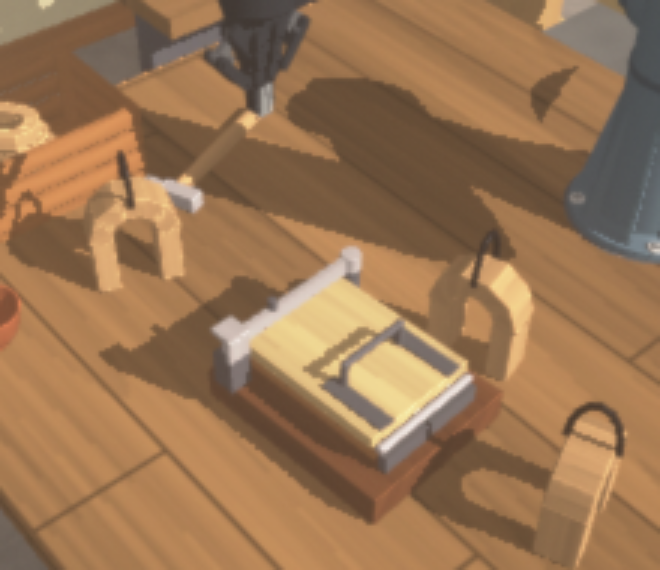

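The picture shows the cover down, the bar running from pivot (350,258) into the catch (232,335), the forms where they stood, and the gripper clear of everything.

```bash
python3 -c "
from bench import workorder
print(workorder.hand_in())"
```

```text
the job is handed in; nothing more can be done
None
```

I lowered the cover gently onto its stops, swung the bar fully home in its catch, backed the robot clear and handed the job in; the hand-in gave no verdict.

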